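Pull the spent gas trap from the filter dock

ROBOT

A 6-joint arm with a two-finger parallel gripper is mounted at the origin on the work surface. World frame = base frame: x ahead of the robot, y to its left, z up, the work surface at z = 0. Lengths are in mm, angles in rad, forces in N, time in s.
With the tool pointing down it reaches from about 325 to 775 mm from the base axis. Payload 5.5 kg.
Tool frame: the origin (TCP) lies on the centre line of the jaws, within the pads' length; the fingertips stand 22 mm ahead of it and the grasp point (between the pads) lies 3 mm ahead of it (robot.finger_overhang is the z of the fingertips in the tool frame, in mm); z points along the fingers, y is the line along which they close (so a half turn about z gives the same grasp; the last joint's range is limited). The gripper opens to 88 mm and grips with 3 to 60 N. Pads are 20 mm wide; open, the fingers measure 115 mm over their backs; the gripper's body (75 mm by 178 mm) begins 61 mm behind the grasp point.
Start: joints at [1.257, 0.091, 1.231, -0, 1.82, -0.057], TCP at [152.396, 580.338, 244.631] pointing down, gripper open.
Joint ranges: [-2.87, 2.87], [-0.86, 2.18], [0.17, 2.46], [-1.51, 4.65], [0.06, 2.69], [-2.65, 2.65]. Speed limits (rad/s): [2.57, 2.57, 3.01, 3.14, 3.14, 3.14].

INTERFACE

Orientations are given as a rotation vector (axis times angle).
In Python, from workcell import robot gives the robot as it stands.
- The arm moves only by the tool arm_command, never from a script. Its argument "rows" is a list of rows, each an object of numbers: "wx", "wy", "wz": the turn, a rotation vector about the tool's x, y, z in units of 6 degrees (1.0 is 6 degrees); "dx", "dy", "dz": the shift along the tool's x, y, z in units of 60 mm (1.0 is 60 mm); "grip": the finger opening in mm, from 0 to 87.8. A call has 1 to 10 rows; each row shifts and turns the commanded pose from where the row before left it, along the tool's axes as they then stand; what a row does not reach is not made up. A row lasts 1/8 s, in which the tool goes at most 62.5 mm and 10.7 degrees, less where a joint would pass 70% of its speed; a pose out of reach is approached as far as the arm can. A call is refused whole if a number of a shift passes 1 or a number of a turn 1, either way. A call with a gripper value outside its range is refused whole. The fingers move at their own pace and stop on an object; the grip force is fixed at half the most. Time passes only in rows, so rows that do not move let the fingers close. It gives the time, the measured TCP pose, the force, the opening and the grip force at its end, in the units of the state.
- robot.get_state(): the state, without advancing time (a new reading comes with each control period).
- robot.read_camera(name): name is "scene" or "top" or "wrist"; returns the picture (384x512x3 uint8, blue, green, red); there is no depth.
- robot.camera_model(name): a dict with "mtx" (3x3 intrinsics, pixels), "dist_coeffs" ([k1, k2, p1, p2, k3] as OpenCV has them; the pictures are not rectified), "view" (4x4, takes a point from world to camera coordinates). Camera axes: x right, y down, z forward; pixel columns grow to the right and rows downward; lengths in mm; the calibration is good to about 2 mm. A picture is of the moment at which its call begins: read the wrist's pose just before it. camera_model takes no time and is no camera call; for the wrist camera it gives the pose at the moment of the call.
- robot.finish_job(): hands the job in; it is judged then, once.
The state is a dict: "time_s": time; "q": joint angles; "joint_velocities": joint speeds; "tau": joint torques, N m; "tool_pos": TCP position; "eef_rot": TCP orientation; "contact_force": force on the tool from outside, world axes, zero at the start; "wrist_torque": the same for the moment, N m; "grip_width": finger opening in mm; "grip_force": force on a finger pad.
Only numpy, scipy, OpenCV 4.12 (cv2) and the standard library are available. Lean on these libraries where they do the work, as an engineer would, in place of code of your own. Each camera call takes 0.05 s, during which the arm holds its last target. There are 200 camera calls.

TASK

The gas trap with the orange indicator is used up: first shut the gas supply of its dock by turning the red valve lever a quarter turn clockwise (seen from above) to its stop, square across the tube. Then pinch that trap's two blue catches, front and back, and draw it straight up until its underside is at least 10 cm above where it sat. Finish while holding it there by its pinched catches, upright and still, so that I can inspect the seals under it: do not put it down or let go, keep both green traps seated and leave everything else on the bench as it is.

Things in the scene. Friction and masses are not known exactly. Their poses are not given: they have to be found in the camera images.
- dock: Gas filter dock fixed to the bench: aluminium base 85 x 244 x 20 mm (x, y, z) with three bays at y = -80, 0, +80 mm, grey bay walls and steel keeper bars across the front and back of each bay, up to 53 mm above the bench. Origin: centre of its underside. x across the row (front is -x), y along it, z up. Brass inlet valve beyond its -y end, small gauge (top 103 mm high) at its +y end.
- shutoff (a joint): Angle of the red valve lever in rad, 0 = fully open (lever points along the dock's -y, in line with the tube), 1.57 = shut, at its stop (lever points along the dock's -x, square across the tube). It grows as the lever turns clockwise seen from above. It stays where it is left; turning it takes about 2 N at lever_grip.
- valve_axis (a point): Point on the upright turning axis of the valve, at the lever's mid height, 68 mm above the bench; fixed to the dock (190 mm from the dock's origin along its -y); axes as the dock's.
- lever_grip (a point): Grip point on the red lever, 60 mm out from valve_axis, at its mid height (68 mm above the bench). The red sleeve reaches from 28 to 84 mm out and is 12 mm wide and 14 mm tall. The lever points along this point's -y axis; x is across the lever, z up. Beneath the outer sleeve there is 20 mm or more free, down to the valve's end fitting and tube.
- trap_spent: The used-up trap: upright cassette 38 x 48 x 110 mm (x, y, z), 0.26 to 0.42 kg, orange window on top and orange strips at its corners and sides (good traps: green). It sits in one of the three bays with about 1.5 mm play, underside 20 mm above the bench. Origin: centre of its underside; z up; x from the front catch to the back catch; seated, its axes are parallel to the dock's.
- trap_spent_grip (a point): Point midway between the two finger pads of the used-up trap, 84 mm above its underside; axes as trap_spent. The ribbed blue pads stand at x = -30 and +30 mm (60 mm over both), are 24 mm wide (y) and reach from 64 to 98 mm above the underside; above them nothing sticks out beyond x = -19 and +19 mm.
- trap_spent_front (a joint): Travel of the front (-x) catch in m: 0 = out, its hook under the dock's keeper bar, so the trap cannot be drawn; 0.007 = fully in. The hook clears the bar from 0.005 on. It springs back; pressing takes 3 N at first, 8 N fully in, so a grip of 20 to 35 N pinches both catches home and holds the trap.
- trap_spent_back (a joint): The same for the back (+x) catch.
- trap_good1: Trap still good, green indicator, otherwise as trap_spent, in another bay. Leave it seated.
- trap_good2: Trap still good, green indicator, in the remaining bay. Leave it seated.
- spare_tray: White tray 100 x 170 x 22 mm fixed on the bench, origin under its centre. Bystander.
- spare_trap: New trap (green) lying on its side in the tray, 60 x 110 x 48 mm, origin under its middle. Bystander.
- vial_rack: White block rack 75 x 135 mm with sample vials, 52 mm tall, origin under its centre. Bystander.
- solvent: Amber solvent bottle, 70 mm across, 150 mm tall, origin under its centre. Bystander.
- septa_jar: Small glass jar, 52 mm across, 62 mm tall, origin under its centre. Bystander.
- wrench: Open-ended steel wrench 170 mm long, lying flat, 8 mm high, origin under its middle, along its x. Bystander.
- leak_detector: Grey hand-held leak detector lying flat, body 115 x 56 x 30 mm with a steel probe, 195 mm long in all, origin underneath. Bystander.
Mind the look-alikes: they are no part of the job. What is shaped like the trap_good2 but black is not meant. Leave any yellow look-alike of the trap_spent alone.

How it is judged:
By the outcome, as a careful person would: the job done as asked, in the order asked, and still so for the second after the job is handed in, while the arm keeps its last pose, push and grip.
It also fails if it takes over 51 s, if anything falls off the work surface, if the arm or the gripper's body presses on something with over 40 N, if the wrist force passes 120 N, or if a joint passes its speed limit or range.

## Working session

There is one attempt and no reset: what is moved stays moved. The work goes in short steps, Python scripts to look and compute and a tool call to move; the robot and the scene stay as the last step left them, time stands still between calls to the robot, and variables do not carry over. Pictures are saved under pics/ and viewed, at most 10 in all, crops included, and the job is handed in when it is done.

Besides the shell and the picture viewer there is one more tool, called after ">>>" as name(argument=value, ...), one argument or row to a line, values as JSON. arm_command: Moves the arm, as the interface text tells. Its arguments: {"type":"object","properties":{"rows":{"type":"array"}},"required":["rows"]}

```bash
mkdir -p pics; cat > h.py <<'E'
import numpy as np,cv2
from workcell import robot
from scipy.spatial.transform import Rotation as R
def snap(n,f):
    m=robot.camera_model(n); im=robot.read_camera(n); cv2.imwrite('pics/'+f+'.png',im); np.savez('pics/'+f,im=im,mtx=m['mtx'],d=m['dist_coeffs'],v=m['view']); return im
def ray(f,px):
    m=np.load('pics/'+f+'.npz'); p=cv2.undistortPoints(np.array([[px]],float),np.array(m['mtx']),np.array(m['d']))[0,0]
    v=m['v']; Rm=v[:3,:3]; return -Rm.T@v[:3,3], Rm.T@np.array([p[0],p[1],1.])
def tri(obs):
    A=np.zeros((3,3));b=np.zeros(3);L=[]
    for f,px in obs:
        o,d=ray(f,px);d=d/np.linalg.norm(d);P=np.eye(3)-np.outer(d,d);A+=P;b+=P@o;L.append((o,P))
    x=np.linalg.solve(A,b); return x.round(1),[round(float(np.linalg.norm(P@(x-o))),1) for o,P in L]
def atz(f,px,z):
    o,d=ray(f,px); return (o+d*(z-o[2])/d[2]).round(1)
def proj(f,X):
    m=np.load('pics/'+f+'.npz'); v=m['v']; return cv2.projectPoints(np.array(X,float).reshape(-1,3),cv2.Rodrigues(v[:3,:3])[0],v[:3,3],np.array(m['mtx']),np.array(m['d']))[0][:,0].round(1)
E
python3 - <<'E'
from h import *
a=snap('scene','s0');b=snap('top','t0');c=snap('wrist','w0')
s=robot.get_state();print(s)
cv2.imwrite('pics/s0b.png',cv2.resize(a,(800,600)));cv2.imwrite('pics/t0b.png',cv2.resize(b,(800,600)))
E
```

```text
{'time_s': 0.15, 'q': array([ 1.25729648e+00,  9.16836629e-02,  1.23159132e+00, -3.98267484e-05,
        1.81975131e+00, -5.66826348e-02]), 'joint_velocities': array([ 0.00174506, -0.00194334, -0.00065407, -0.00120137,  0.00012886,
        0.00142703]), 'tau': array([ 1.68026447e-03, -4.47043991e+01, -4.06907451e+01,  6.99145440e-02,
        2.74142227e-02, -9.95554137e-05]), 'tool_pos': array([152.35249233, 580.15607913, 243.77806511]), 'eef_rot': array([-4.02286051e-01, -3.11550094e+00,  2.22448135e-03]), 'contact_force': array([-0.51415885, -0.15291961, -0.03023831]), 'wrist_torque': array([ 0.0359237 , -0.03595719, -0.00738543]), 'grip_force': 0.0, 'grip_width': 87.60427196896413}
```

View pics/s0b.png

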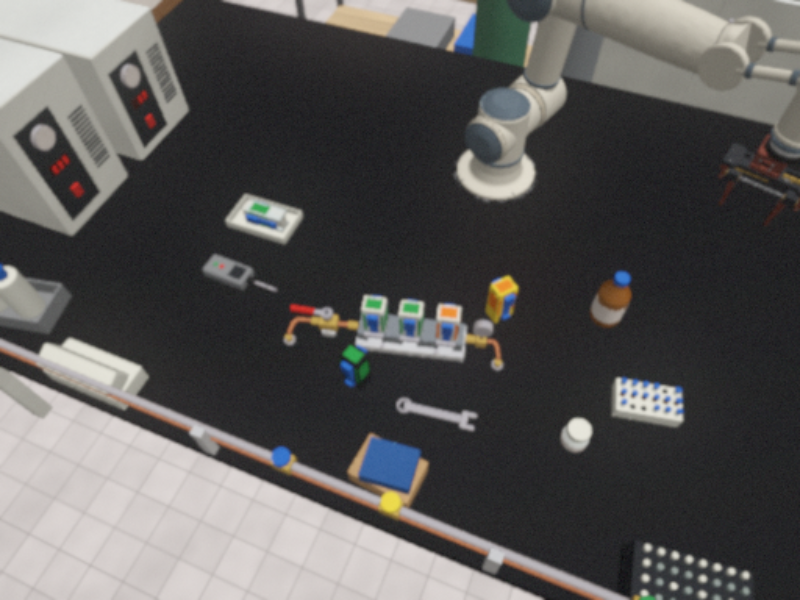

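View pics/t0b.png

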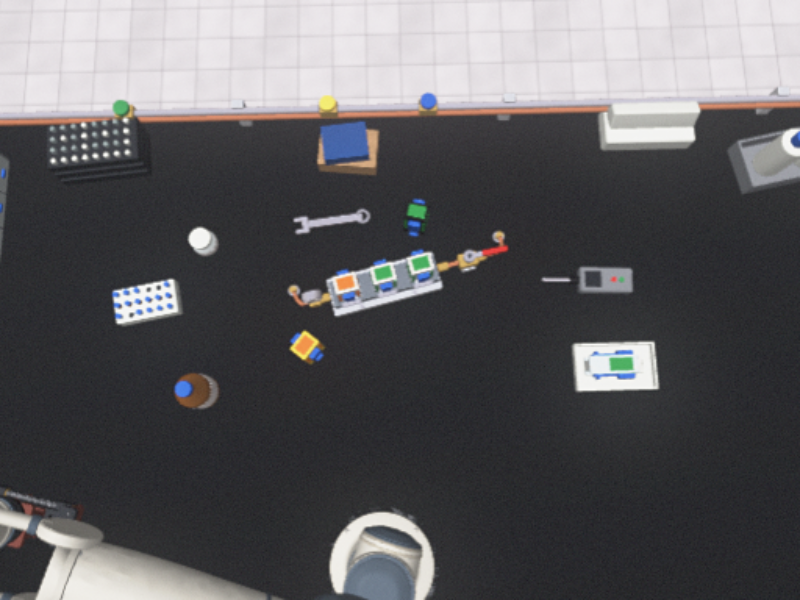

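The scene view shows the dock at about (410,330), with the orange trap in the +y bay at (450,315) and the red lever at (305,310). In the top view the orange trap is at (345,284) and the lever at (490,251). The yellow look-alike stands at (306,346), on the robot side. Next I'll enlarge both views.

```bash
python3 - <<'E'
from h import *
a=cv2.imread('pics/s0.png');b=cv2.imread('pics/t0.png')
cv2.imwrite('pics/s1.png',cv2.resize(a[160:280,175:335],(800,600),interpolation=cv2.INTER_CUBIC))
cv2.imwrite('pics/t1.png',cv2.resize(b[115:235,175:335],(800,600),interpolation=cv2.INTER_CUBIC))
E
```

```text
(no output)
```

View pics/s1.png

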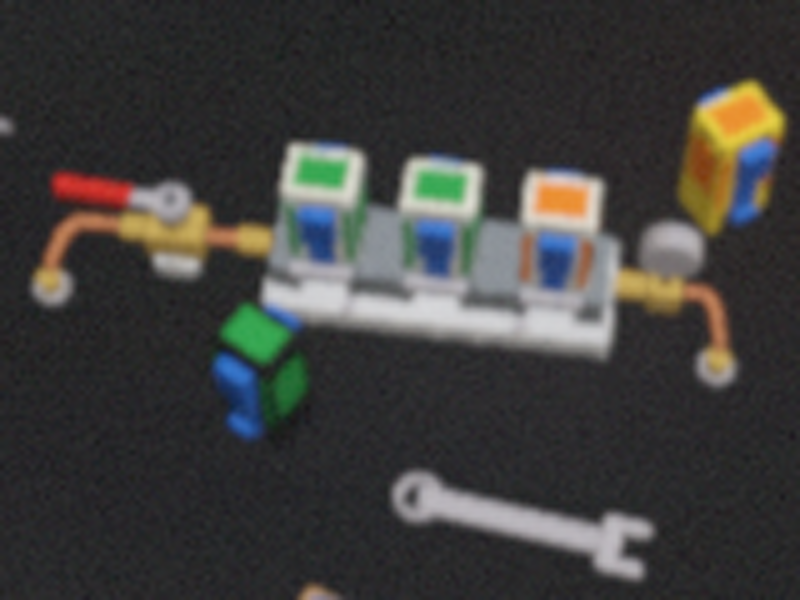

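View pics/t1.png

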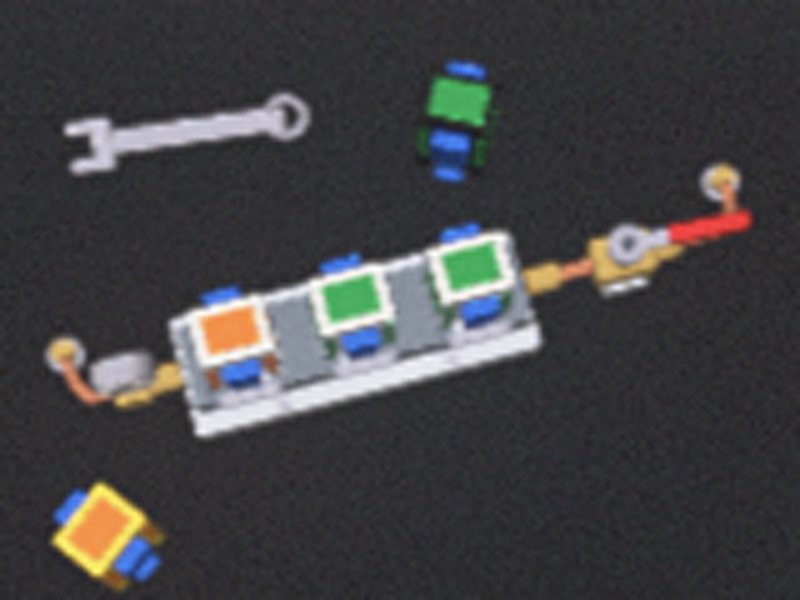

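Crop pixels I read off:

| Point | s1 | t1 |
|---|---|---|
| Orange window centre | (563,201) | (230,332) |
| Middle green window | (441,187) | (352,299) |
| Far green window | (322,173) | (471,268) |
| Lever hub | (172,200) | (628,243) |
| Lever tip | (54,186) | (750,220) |

```bash
python3 - <<'E'
from h import *
P={'orange':((563,201),(230,332)),'g1':((441,187),(352,299)),'g2':((322,173),(471,268)),'hub':((172,200),(628,243)),'tip':((54,186),(750,220))}
X={}
for k,(s,t) in P.items():
    s=((s[0]+.5)/5-.5+175,(s[1]+.5)/5-.5+160);t=((t[0]+.5)/5-.5+175,(t[1]+.5)/5-.5+115)
    X[k],r=tri([('s0',s),('t0',t)]);print(k,X[k],r)
d=(X['orange']-X['g2']);print('yaw',np.arctan2(-d[0],d[1]),np.linalg.norm(d[:2]))
d=(X['orange']-X['hub']);print('yaw',np.arctan2(-d[0],d[1]),np.linalg.norm(d[:2]),'exp 270')
s=robot.get_state();print(R.from_rotvec(s['eef_rot']).as_matrix().round(3), robot.finger_overhang)
v=robot.camera_model('wrist');m=v['view'];print('cam',-m[:3,:3].T@m[:3,3],m[:3,:3].round(2))
E
```

```text
orange [569.2  62.7 126.7] [0.1, 0.1]
g1 [589.  -15.8 127.6] [0.0, 0.0]
g2 [607.9 -93.  128.1] [0.4, 0.4]
hub [ 634.9 -199.4   73.8] [0.5, 0.5]
tip [ 651.1 -283.7   67.2] [0.5, 0.5]
yaw 0.24361811974866807 160.43746445266453
yaw 0.2456069728906968 270.2089931886058 exp 270
[[-0.967  0.254 -0.   ]
 [ 0.254  0.967 -0.001]
 [ 0.    -0.001 -1.   ]] 22.0
cam [ 75.95487066 598.02804541 382.77862435] [[ 0.25  0.97 -0.  ]
 [ 0.93 -0.24  0.28]
 [ 0.27 -0.07 -0.96]]
```

>>> arm_command(
  rows=[
    {"wz":1,"grip":0},
    {"wz":1,"grip":0},
    {"wz":1,"grip":0},
    {"wz":1,"grip":0},
    {"wz":1,"grip":0},
    {"wz":1,"grip":0},
    {"wz":1,"grip":0},
    {"wz":1,"grip":0},
    {"wz":1,"grip":0},
    {"wz":1,"grip":0},
  ],
)

```text
$.rows[0]: bad value
```

```bash
cat >> h.py <<'E'
YAW=0.2445; O=np.array([588.8,-15.3,0]); D=R.from_euler('z',YAW).as_matrix()
def where(goal=None):
    s=robot.get_state(); M=R.from_rotvec(s['eef_rot']).as_matrix(); p=np.array(s['tool_pos'])
    want=np.column_stack([D[:,1],D[:,0],[0,0,-1]])
    print('t',round(s['time_s'],2),'dock',(D.T@(p-O)).round(1),'F dock',(D.T@s['contact_force']).round(1),'w',round(s['grip_width'],1),'gf',round(s['grip_force'],1),'turn units',(np.degrees(R.from_matrix(M.T@want).as_rotvec())/6).round(3))
    if goal is not None: print('shift units',(M.T@(O+D@np.array(goal,float)-p)/60).round(3))
E
python3 -c "
from h import *
where([40,-250,244])"
```

```text
t 0.15 dock [-279.3  683.4  243.8] F dock [-0.5 -0.  -0. ] w 87.6 gf 0.0 turn units [-1.3000e-02  7.0000e-03  1.0213e+01]
shift units [-1.2144e+01 -1.1085e+01  1.2000e-02]
```

>>> arm_command(
  rows=[
    {"wx":0,"wy":0,"wz":1,"dx":0,"dy":0,"dz":0,"grip":0},
    {"wx":0,"wy":0,"wz":1,"dx":0,"dy":0,"dz":0,"grip":0},
    {"wx":0,"wy":0,"wz":1,"dx":0,"dy":0,"dz":0,"grip":0},
    {"wx":0,"wy":0,"wz":1,"dx":0,"dy":0,"dz":0,"grip":0},
    {"wx":0,"wy":0,"wz":1,"dx":0,"dy":0,"dz":0,"grip":0},
    {"wx":0,"wy":0,"wz":1,"dx":0,"dy":0,"dz":0,"grip":0},
    {"wx":0,"wy":0,"wz":1,"dx":0,"dy":0,"dz":0,"grip":0},
    {"wx":0,"wy":0,"wz":1,"dx":0,"dy":0,"dz":0,"grip":0},
    {"wx":0,"wy":0,"wz":1,"dx":0,"dy":0,"dz":0,"grip":0},
    {"wx":0,"wy":0,"wz":1,"dx":0,"dy":0,"dz":0,"grip":0},
  ],
)

```text
time_s: 1.4
tool_pos: [152.3, 580.2, 244.2]
eef_rot: [1.91, 2.494, -0.001]
contact_force: [-0.4, 0.1, -0.2]
grip_width: 0.8
grip_force: 0.0
```

```bash
python3 -c "
from h import *
where([40,-250,244])"
```

```text
t 1.4 dock [-279.3  683.5  244.2] F dock [-0.3  0.2 -0.2] w 0.8 gf 0.0 turn units [-0.004  0.006  0.18 ]
shift units [-1.5655e+01  5.0280e+00  1.1000e-02]
```

>>> arm_command(
  rows=[
    {"wx":0,"wy":0,"wz":0.18,"dx":-0.87,"dy":0.28,"dz":0,"grip":0},
    {"wx":0,"wy":0,"wz":0,"dx":-0.87,"dy":0.28,"dz":0,"grip":0},
    {"wx":0,"wy":0,"wz":0,"dx":-0.87,"dy":0.28,"dz":0,"grip":0},
    {"wx":0,"wy":0,"wz":0,"dx":-0.87,"dy":0.28,"dz":0,"grip":0},
    {"wx":0,"wy":0,"wz":0,"dx":-0.87,"dy":0.28,"dz":0,"grip":0},
    {"wx":0,"wy":0,"wz":0,"dx":-0.87,"dy":0.28,"dz":0,"grip":0},
    {"wx":0,"wy":0,"wz":0,"dx":-0.87,"dy":0.28,"dz":0,"grip":0},
    {"wx":0,"wy":0,"wz":0,"dx":-0.87,"dy":0.28,"dz":0,"grip":0},
    {"wx":0,"wy":0,"wz":0,"dx":-0.87,"dy":0.28,"dz":0,"grip":0},
    {"wx":0,"wy":0,"wz":0,"dx":-0.87,"dy":0.28,"dz":0,"grip":0},
  ],
)

```text
time_s: 2.65
tool_pos: [444.8, 114.4, 244.5]
eef_rot: [-1.93, -2.479, -0.0]
contact_force: [1.1, 0.5, -0.4]
grip_width: 0.5
grip_force: 0.0
```

>>> arm_command(
  rows=[
    {"wx":0,"wy":0,"wz":0,"dx":-0.87,"dy":0.28,"dz":0,"grip":0},
    {"wx":0,"wy":0,"wz":0,"dx":-0.87,"dy":0.28,"dz":0,"grip":0},
    {"wx":0,"wy":0,"wz":0,"dx":-0.87,"dy":0.28,"dz":0,"grip":0},
    {"wx":0,"wy":0,"wz":0,"dx":-0.87,"dy":0.28,"dz":0,"grip":0},
    {"wx":0,"wy":0,"wz":0,"dx":-0.87,"dy":0.28,"dz":0,"grip":0},
    {"wx":0,"wy":0,"wz":0,"dx":-0.87,"dy":0.28,"dz":0,"grip":0},
    {"wx":0,"wy":0,"wz":0,"dx":-0.87,"dy":0.28,"dz":0,"grip":0},
    {"wx":0,"wy":0,"wz":0,"dx":-0.87,"dy":0.28,"dz":0,"grip":0},
    {"wx":0,"wy":0,"wz":0,"dx":0,"dy":0,"dz":0,"grip":0},
    {"wx":0,"wy":0,"wz":0,"dx":0,"dy":0,"dz":0,"grip":0},
  ],
)

```text
time_s: 3.9
tool_pos: [676.8, -255.5, 243.8]
eef_rot: [-1.929, -2.478, 0.0]
contact_force: [0.6, 0.5, 0.0]
grip_width: 0.7
grip_force: 0.0
```

```bash
python3 - <<'E'
from h import *
where([40,-250,82])
a=snap('wrist','w1');cv2.imwrite('pics/w1b.png',cv2.resize(a,(800,600)))
print(proj('w1',[O+D@np.array(p) for p in [[0,-190,68],[0,-250,68],[0,-274,75],[40,-250,82-22]]])*800/512)
E
```

```text
t 3.9 dock [  27.3 -254.3  243.8] F dock [0.7 0.4 0. ] w 0.7 gf 0.0 turn units [-0.011 -0.013  0.032]
shift units [0.068 0.215 2.696]
[[361.25    191.40625]
 [362.65625 272.03125]
 [362.5     304.53125]
 [414.21875 270.     ]]
```

View pics/w1b.png

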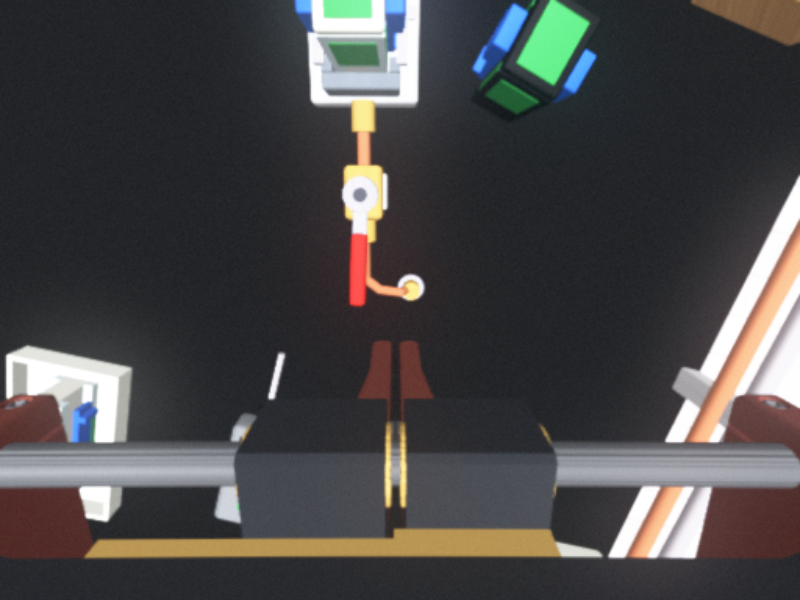

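The wrist view agrees with the calibration: the lever hub is at (360,194), predicted (361,191), and the tip at (358,305). The closed fingers are about 20 mm across. I'll go down on the +x side of the lever.

>>> arm_command(
  rows=[
    {"wx":0,"wy":0,"wz":0.03,"dx":0.07,"dy":0.215,"dz":0.5,"grip":0},
    {"wx":0,"wy":0,"wz":0,"dx":0,"dy":0,"dz":0.7,"grip":0},
    {"wx":0,"wy":0,"wz":0,"dx":0,"dy":0,"dz":0.7,"grip":0},
    {"wx":0,"wy":0,"wz":0,"dx":0,"dy":0,"dz":0.5,"grip":0},
    {"wx":0,"wy":0,"wz":0,"dx":0,"dy":0,"dz":0.3,"grip":0},
    {"wx":0,"wy":0,"wz":0,"dx":0,"dy":0,"dz":0,"grip":0},
    {"wx":0,"wy":0,"wz":0,"dx":0,"dy":0,"dz":0,"grip":0},
  ],
)

```text
time_s: 4.82
tool_pos: [689.3, -248.5, 85.3]
eef_rot: [1.931, 2.474, 0.001]
contact_force: [-0.0, 0.1, 0.8]
grip_width: 0.4
grip_force: 0.0
```

```bash
python3 -c "
from h import *
where([20,-250,82])"
```

```text
t 4.83 dock [  41.  -250.6   85.3] F dock [-0.   0.1  0.8] w 0.4 gf 0.0 turn units [0.027 0.02  0.006]
shift units [ 0.01  -0.351  0.054]
```

>>> arm_command(
  rows=[
    {"wx":0,"wy":0,"wz":0,"dx":0,"dy":-0.34,"dz":0.05,"grip":0},
    {"wx":0,"wy":0,"wz":0,"dx":-0.02,"dy":-0.25,"dz":0,"grip":0},
    {"wx":0,"wy":0,"wz":0,"dx":0,"dy":-0.25,"dz":0,"grip":0},
    {"wx":0,"wy":0,"wz":0,"dx":0.05,"dy":-0.2,"dz":0,"grip":0},
    {"wx":0,"wy":0,"wz":0,"dx":0.09,"dy":-0.18,"dz":0,"grip":0},
    {"wx":0,"wy":0,"wz":0,"dx":0.14,"dy":-0.18,"dz":0,"grip":0},
    {"wx":0,"wy":0,"wz":0,"dx":0,"dy":0,"dz":0,"grip":0},
  ],
)

```text
time_s: 5.7
tool_pos: [603.8, -254.1, 82.3]
eef_rot: [1.931, 2.473, 0.001]
contact_force: [0.5, -0.4, 0.8]
grip_width: 0.5
grip_force: 0.0
```

```bash
python3 -c "
from h import *
where([-58,-213,82])"
```

```text
t 5.7 dock [ -43.2 -235.3   82.3] F dock [ 0.4 -0.5  0.8] w 0.5 gf 0.0 turn units [0.027 0.023 0.003]
shift units [ 0.372 -0.246  0.003]
```

>>> arm_command(
  rows=[
    {"wx":0,"wy":0,"wz":0,"dx":0.13,"dy":-0.12,"dz":0,"grip":0},
    {"wx":0,"wy":0,"wz":0,"dx":0.13,"dy":-0.08,"dz":0,"grip":0},
    {"wx":0,"wy":0,"wz":0,"dx":0.11,"dy":-0.05,"dz":0,"grip":0},
    {"wx":0,"wy":0,"wz":0,"dx":0,"dy":0,"dz":0,"grip":0},
  ],
)

```text
time_s: 6.2
tool_pos: [582.7, -235.2, 79.4]
eef_rot: [-1.932, -2.475, 0.0]
contact_force: [-0.0, -0.2, 0.3]
grip_width: 0.3
grip_force: 0.0
```

```bash
python3 -c "
from h import *
where([-58,-206,82])"
```

```text
t 6.2 dock [ -59.2 -211.9   79.4] F dock [-0.1 -0.2  0.3] w 0.3 gf 0.0 turn units [-0.009 -0.008  0.007]
shift units [ 0.098  0.02  -0.043]
```

>>> arm_command(
  rows=[
    {"wx":0,"wy":0,"wz":0,"dx":0.05,"dy":0,"dz":-0.04,"grip":0},
    {"wx":0,"wy":0,"wz":0,"dx":0.05,"dy":0,"dz":0,"grip":0},
    {"wx":0,"wy":0,"wz":0,"dx":0,"dy":0,"dz":0,"grip":0},
  ],
)

```text
time_s: 6.58
tool_pos: [581.7, -231.1, 81.9]
eef_rot: [1.934, 2.474, -0.003]
contact_force: [0.3, -4.3, -1.8]
grip_width: 0.5
grip_force: 2.4
```

>>> arm_command(
  rows=[
    {"wx":0,"wy":0,"wz":0,"dx":0.03,"dy":0,"dz":0,"grip":0},
    {"wx":0,"wy":0,"wz":0,"dx":0,"dy":0,"dz":0,"grip":0},
  ],
)

```text
time_s: 6.82
tool_pos: [581.6, -230.9, 82.0]
eef_rot: [1.933, 2.471, -0.005]
contact_force: [2.5, -10.7, -2.9]
grip_width: 0.3
grip_force: 5.1
```

```bash
python3 - <<'E'
from h import *
where([-58,-206,82])
E
```

```text
t 6.83 dock [ -59.2 -207.4   82. ] F dock [ -0.2 -11.   -2.9] w 0.3 gf 5.1 turn units [-0.001  0.048 -0.013]
shift units [ 0.024  0.02  -0.   ]
```

The push reads 11 N with no further motion, so the lever is at its stop. Backing off and rising to check.

>>> arm_command(
  rows=[
    {"wx":0,"wy":0,"wz":0,"dx":-0.25,"dy":0,"dz":0,"grip":0},
    {"wx":0,"wy":0,"wz":0,"dx":0,"dy":0,"dz":-0.5,"grip":0},
    {"wx":0,"wy":0,"wz":0,"dx":0,"dy":0,"dz":-0.8,"grip":20},
    {"wx":0,"wy":0,"wz":0,"dx":0,"dy":0,"dz":-0.8,"grip":87},
    {"wx":0,"wy":0,"wz":0,"dx":0,"dy":0,"dz":-0.5,"grip":87},
    {"wx":0,"wy":0,"wz":0,"dx":0,"dy":0,"dz":0,"grip":87},
    {"wx":0,"wy":0,"wz":0,"dx":0,"dy":0,"dz":0,"grip":87},
  ],
)

```text
time_s: 7.7
tool_pos: [584.8, -242.7, 236.0]
eef_rot: [-1.932, -2.474, 0.001]
contact_force: [-0.3, 0.9, -0.1]
grip_width: 46.6
grip_force: 0.0
```

```bash
python3 - <<'E'
from h import *
where([0,50,240])
a=snap('wrist','w2');cv2.imwrite('pics/w2b.png',cv2.resize(a,(800,600)))
print(proj('w2',[O+D@np.array(p) for p in [[0,-190,75],[-84,-190,75]]])*800/512)
E
```

```text
t 7.7 dock [ -59.  -219.7  236. ] F dock [-0.   1.  -0.1] w 46.6 gf 0.0 turn units [-0.018 -0.018  0.004]
shift units [ 4.495  0.984 -0.06 ]
[[480.78125 242.34375]
 [363.75    242.1875 ]]
```

View pics/w2b.png

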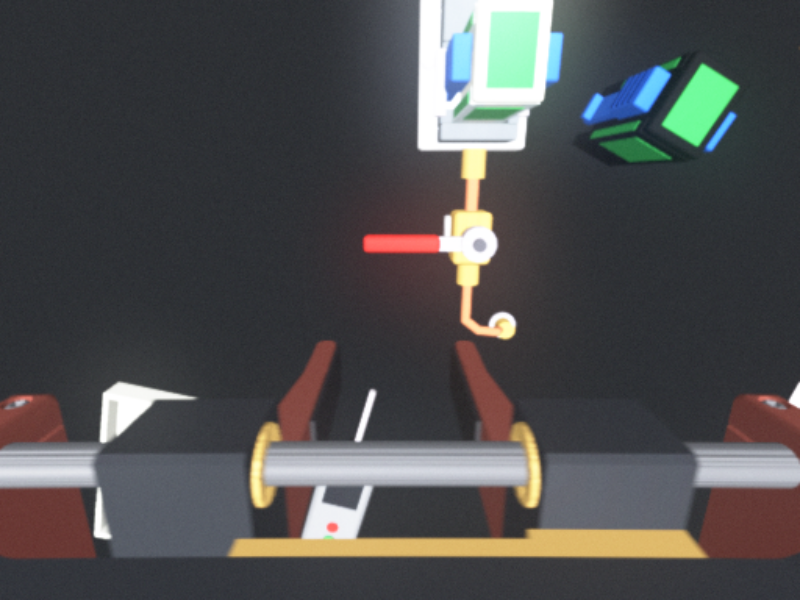

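The lever is shut: in the picture it lies square from the hub (480,243) to the tip (364,243), which matches the prediction. Moving to look at the orange trap.

>>> arm_command(
  rows=[
    {"wx":0,"wy":0,"wz":0,"dx":0.61,"dy":0.164,"dz":-0.1,"grip":87.5},
    {"wx":0,"wy":0,"wz":0,"dx":0.61,"dy":0.164,"dz":0,"grip":87.5},
    {"wx":0,"wy":0,"wz":0,"dx":0.61,"dy":0.164,"dz":0,"grip":87.5},
    {"wx":0,"wy":0,"wz":0,"dx":0.61,"dy":0.164,"dz":0,"grip":87.5},
    {"wx":0,"wy":0,"wz":0,"dx":0.61,"dy":0.164,"dz":0,"grip":87.5},
    {"wx":0,"wy":0,"wz":0,"dx":0.61,"dy":0.164,"dz":0,"grip":87.5},
    {"wx":0,"wy":0,"wz":0,"dx":0,"dy":0,"dz":0,"grip":87.5},
    {"wx":0,"wy":0,"wz":0,"dx":0,"dy":0,"dz":0,"grip":87.5},
  ],
)

```text
time_s: 8.75
tool_pos: [588.7, -15.8, 242.4]
eef_rot: [-1.932, -2.475, 0.003]
contact_force: [-0.9, 0.6, 0.2]
grip_width: 87.8
grip_force: 0.0
```

```bash
python3 - <<'E'
from h import *
where([0,80,240])
a=snap('wrist','w3');cv2.imwrite('pics/w3b.png',cv2.resize(a,(800,600)))
print(proj('w3',[O+D@np.array(p) for p in [[0,80,130],[-19,56,130],[19,56,130],[19,104,130],[-19,104,130],[-30,80,118],[30,80,118]]])*800/512)
E
```

```text
t 8.75 dock [-2.000e-01 -5.000e-01  2.424e+02] F dock [-0.7  0.8  0.2] w 87.8 gf 0.0 turn units [-0.024 -0.004  0.005]
shift units [1.341 0.004 0.041]
[[400.      166.25   ]
 [367.5     209.0625 ]
 [432.03125 209.21875]
 [434.375   120.9375 ]
 [365.9375  120.78125]
 [349.6875  166.5625 ]
 [449.84375 166.71875]]
```

View pics/w3b.png

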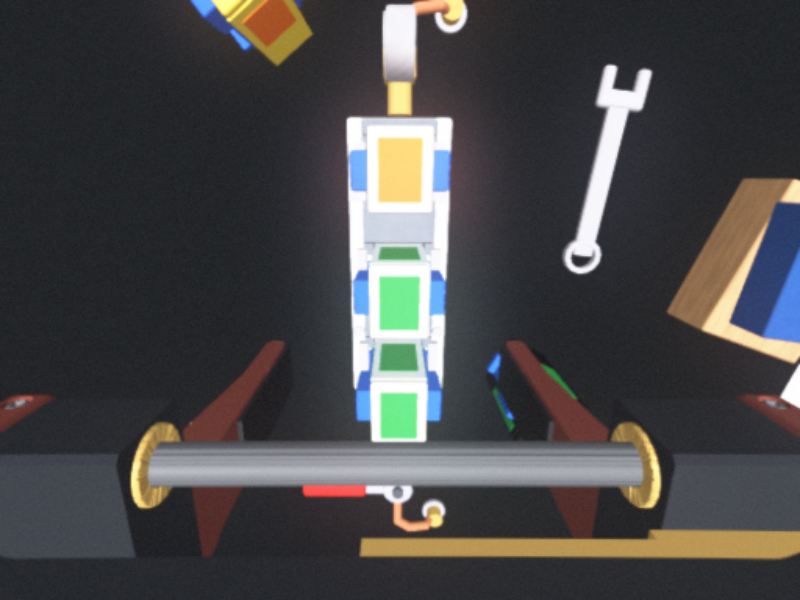

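The orange trap's top corners, (367,123) to (433,211), match the prediction to within 2 px (about 1.5 mm). Moving above it, then descending.

>>> arm_command(
  rows=[
    {"wx":0,"wy":0,"wz":0,"dx":0.5,"dy":0,"dz":0,"grip":87.5},
    {"wx":0,"wy":0,"wz":0,"dx":0.5,"dy":0,"dz":0,"grip":87.5},
    {"wx":0,"wy":0,"wz":0,"dx":0.32,"dy":0,"dz":0,"grip":87.5},
    {"wx":0,"wy":0,"wz":0,"dx":0,"dy":0,"dz":0.5,"grip":87.5},
    {"wx":0,"wy":0,"wz":0,"dx":0,"dy":0,"dz":0.5,"grip":87.5},
    {"wx":0,"wy":0,"wz":0,"dx":0,"dy":0,"dz":0.2,"grip":87.5},
    {"wx":0,"wy":0,"wz":0,"dx":0,"dy":0,"dz":0,"grip":87.5},
    {"wx":0,"wy":0,"wz":0,"dx":0,"dy":0,"dz":0,"grip":87.5},
  ],
)

```text
time_s: 9.8
tool_pos: [570.5, 61.1, 173.6]
eef_rot: [1.933, 2.474, 0.002]
contact_force: [-0.1, 1.2, 0.1]
grip_width: 87.6
grip_force: 0.0
```

```bash
python3 - <<'E'
from h import *
where([0,79.5,107])
E
```

```text
t 9.8 dock [  0.7  78.6 173.6] F dock [0.2 1.2 0.1] w 87.6 gf 0.0 turn units [ 0.02   0.004 -0.001]
shift units [ 0.015 -0.014  1.109]
```

>>> arm_command(
  rows=[
    {"wx":0,"wy":0,"wz":0,"dx":0.015,"dy":-0.01,"dz":0.4,"grip":87.5},
    {"wx":0,"wy":0,"wz":0,"dx":0,"dy":0,"dz":0.4,"grip":87.5},
    {"wx":0,"wy":0,"wz":0,"dx":0,"dy":0,"dz":0.3,"grip":87.5},
    {"wx":0,"wy":0,"wz":0,"dx":0,"dy":0,"dz":0,"grip":87.5},
    {"wx":0,"wy":0,"wz":0,"dx":0,"dy":0,"dz":0,"grip":87.5},
  ],
)

```text
time_s: 10.42
tool_pos: [569.7, 62.1, 107.3]
eef_rot: [1.933, 2.475, 0.002]
contact_force: [-0.0, -0.5, 0.3]
grip_width: 87.8
grip_force: 0.0
```

>>> arm_command(
  rows=[
    {"wx":0,"wy":0,"wz":0,"dx":0,"dy":0,"dz":0,"grip":64},
    {"wx":0,"wy":0,"wz":0,"dx":0,"dy":0,"dz":0,"grip":64},
    {"wx":0,"wy":0,"wz":0,"dx":0,"dy":0,"dz":0,"grip":64},
  ],
)

```text
time_s: 10.8
tool_pos: [569.2, 62.1, 106.4]
eef_rot: [1.933, 2.476, 0.001]
contact_force: [-0.7, -0.3, 1.2]
grip_width: 64.8
grip_force: 0.1
```

>>> arm_command(
  rows=[
    {"wx":0,"wy":0,"wz":0,"dx":0,"dy":0,"dz":0,"grip":40},
    {"wx":0,"wy":0,"wz":0,"dx":0,"dy":0,"dz":0,"grip":40},
    {"wx":0,"wy":0,"wz":0,"dx":0,"dy":0,"dz":0,"grip":40},
    {"wx":0,"wy":0,"wz":0,"dx":0,"dy":0,"dz":0,"grip":40},
    {"wx":0,"wy":0,"wz":0,"dx":0,"dy":0,"dz":0,"grip":40},
  ],
)

```text
time_s: 11.42
tool_pos: [569.6, 62.2, 106.9]
eef_rot: [1.933, 2.475, 0.002]
contact_force: [3.0, 0.7, 5.9]
grip_width: 42.9
grip_force: 30.0
```

```bash
python3 - <<'E'
from h import *
where([0,79.5,107])
E
```

```text
t 11.43 dock [1.000e-01 7.980e+01 1.069e+02] F dock [ 3.1 -0.1  5.9] w 42.9 gf 30.0 turn units [0.017 0.002 0.003]
shift units [-0.006 -0.002 -0.002]
```

Both catches are pinched, at a 30 N grip. Drawing up slowly while watching the force.

>>> arm_command(
  rows=[
    {"wx":0,"wy":0,"wz":0,"dx":0,"dy":0,"dz":-0.1,"grip":40},
    {"wx":0,"wy":0,"wz":0,"dx":0,"dy":0,"dz":-0.1,"grip":40},
    {"wx":0,"wy":0,"wz":0,"dx":0,"dy":0,"dz":0,"grip":40},
  ],
)

```text
time_s: 11.8
tool_pos: [569.0, 62.2, 117.1]
eef_rot: [-1.933, -2.475, 0.001]
contact_force: [4.4, 1.0, -2.4]
grip_width: 42.6
grip_force: 30.0
```

```bash
python3 - <<'E'
from h import *
where([0,79.8,230])
E
```

```text
t 11.8 dock [ -0.5  80.  117.1] F dock [ 4.5 -0.1 -2.4] w 42.6 gf 30.0 turn units [-0.008 -0.004  0.003]
shift units [-0.003  0.006 -1.882]
```

>>> arm_command(
  rows=[
    {"wx":0,"wy":0,"wz":0,"dx":0,"dy":0,"dz":-0.2,"grip":40},
    {"wx":0,"wy":0,"wz":0,"dx":0,"dy":0,"dz":-0.2,"grip":40},
    {"wx":0,"wy":0,"wz":0,"dx":0,"dy":0,"dz":-0.2,"grip":40},
    {"wx":0,"wy":0,"wz":0,"dx":0,"dy":0,"dz":-0.2,"grip":40},
    {"wx":0,"wy":0,"wz":0,"dx":0,"dy":0,"dz":-0.3,"grip":40},
    {"wx":0,"wy":0,"wz":0,"dx":0,"dy":0,"dz":-0.3,"grip":40},
    {"wx":0,"wy":0,"wz":0,"dx":0,"dy":0,"dz":-0.3,"grip":40},
    {"wx":0,"wy":0,"wz":0,"dx":0,"dy":0,"dz":-0.3,"grip":40},
    {"wx":0,"wy":0,"wz":0,"dx":0,"dy":0,"dz":0,"grip":40},
    {"wx":0,"wy":0,"wz":0,"dx":0,"dy":0,"dz":0,"grip":40},
  ],
)

```text
time_s: 13.05
tool_pos: [569.0, 62.1, 237.4]
eef_rot: [-1.933, -2.476, 0.001]
contact_force: [-0.2, 0.2, -3.3]
grip_width: 43.0
grip_force: 30.0
```

>>> arm_command(
  rows=[
    {"wx":0,"wy":0,"wz":0,"dx":0,"dy":0,"dz":0,"grip":40},
    {"wx":0,"wy":0,"wz":0,"dx":0,"dy":0,"dz":0,"grip":40},
    {"wx":0,"wy":0,"wz":0,"dx":0,"dy":0,"dz":0,"grip":40},
    {"wx":0,"wy":0,"wz":0,"dx":0,"dy":0,"dz":0,"grip":40},
  ],
)

```text
time_s: 13.55
tool_pos: [569.0, 62.1, 237.9]
eef_rot: [-1.934, -2.476, 0.0]
contact_force: [-0.0, 0.0, -2.7]
grip_width: 43.3
grip_force: 30.0
```

```bash
python3 - <<'E'
from h import *
where([0,79.8,230])
a=snap('scene','s2')
cv2.imwrite('pics/s2b.png',cv2.resize(a[120:270,175:375],(800,600),interpolation=cv2.INTER_CUBIC))
w=snap('wrist','w4');cv2.imwrite('pics/w4b.png',w)
E
```

```text
t 13.55 dock [ -0.4  79.9 237.9] F dock [ 0.   0.  -2.7] w 43.3 gf 30.0 turn units [-0.002 -0.     0.002]
shift units [-0.001  0.007  0.132]
```

View pics/s2b.png

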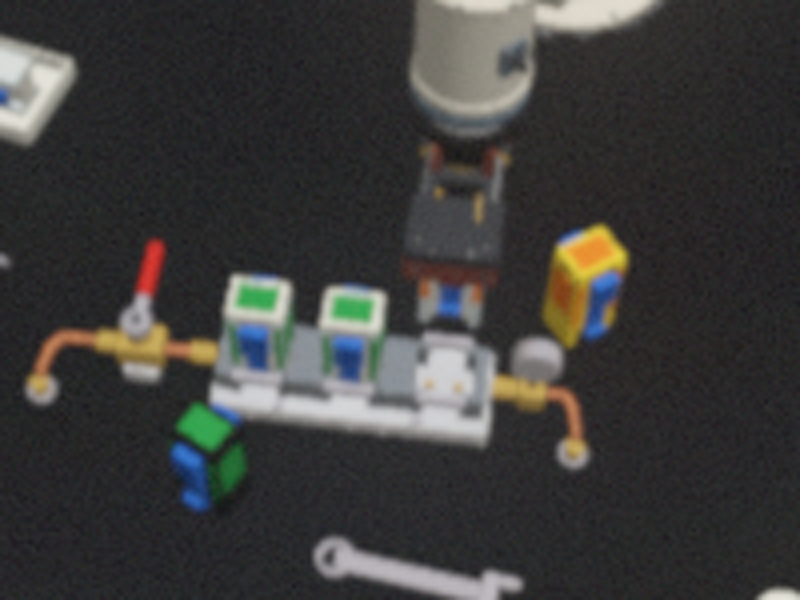

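View pics/w4b.png

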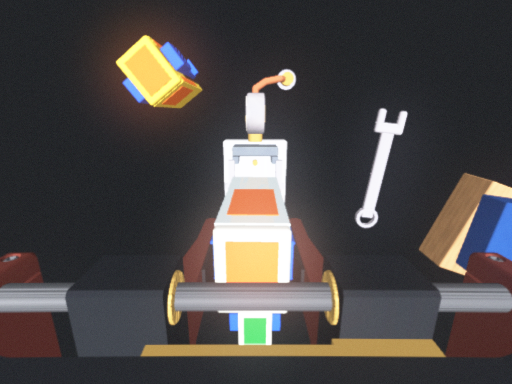

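The scene view shows the orange trap held at (450,300), above its empty bay at (445,385). Both green traps are seated and the lever at (150,270) is across the tube. In the wrist view the trap hangs straight at (252,240), lifted about 131 mm.

```bash
python3 -c "
from h import *
where(); print(robot.finish_job())"
```

```text
t 13.65 dock [ -0.4  79.9 238.1] F dock [ 0.1  0.7 -3.4] w 42.8 gf 30.0 turn units [0.    0.    0.004]
the job is handed in; nothing more can be done
None
```

The red valve lever is shut at its stop, and the spent orange trap is held upright and still by its pinched catches, about 13 cm above its seat, with both green traps seated; I handed the job in at 13.7 s.

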